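# Unlatch the cell cover and lay it on the mat

### The job

Get the bench instrument ready for a cell change: lift the red latch lever past centre until it is thrown fully open and the hook stands clear, then swing the yellow cover's top edge up, draw its lower lip out from under the ledge, and lower the cover by its fin onto the blue mat, flat, fin up and let go. Set it down rather than drop it, leave the lever open, never force the cover while it is latched, and do not disturb anything else on the bench.

Things in the scene. Friction and masses are not known exactly. Their poses are not given: they have to be found in the camera images.
- instrument: Grey bench instrument, 225 x 170 x 60 mm, fixed, propped on a tilt stand: its top face, the deck, rises at 30 degrees away from the robot (at zero yaw). Origin on the table under it; z vertical, x level and pointing the way the deck rises, y left. Cover and latch lie on the deck's middle line, cover low, latch high.
- latch_pivot (a point): The lever's axis, which runs along the instrument's y; 26 mm above the deck on its middle line, 94 mm up the slope from the seated cover's middle. Instrument axes.
- lever (a joint): Latch lever, rad. 0: shut, parallel to the deck, pointing down the slope over the cover. Grows as the tip is lifted and swung up-slope, to a stop at 2.2, leaning back clear of the cover. A spring holds it shut (about 6 N at the grip) up to centre at 0.9; past that it throws the lever to the open stop and keeps it there.
- lever_grip (a point): Middle of the lever's red grip: 30 mm along the lever, 18 mm wide (y), 14 mm thick; 60 mm from the pivot along the lever and 6 mm to the side away from the deck. Turns with the lever. When shut its axes are x up-slope, y left, z square off the deck, and it is 26 mm above the cover's top face. Can be pinched across its width.
- hook (a joint): Steel hook linked to the lever, rad: 0 over the cover's steel keeper, holding the top edge down (lever shut); about 1.75 standing up clear of the cover (lever fully open). It is 35 mm long, 14 mm wide, 14 mm above the deck.
- cover_fin (a point): Grip point on the yellow cover's black fin (10 mm thick along x, 50 mm wide along y, 30 mm tall): 22 mm above the cover's top face, 28 mm above its underside, 8 mm below the fin's top. Axes of the cover: x up-slope, y left, z square off it. The fin is square to the deck, so to close on it along x the fingers must point 30 degrees off vertical, square to the deck.
- cover_mid (a point): Middle of the underside of the loose cover, cover axes. Plate 130 (x) x 110 (y) x 6 mm, about 0.2 kg; fin 7.5 mm down-slope of the middle. At the lower edge a lip 12 mm long, 4 mm thick, flush with the underside. A steel keeper, 9 x 30 x 6 mm high, on the top edge.
- bay (a point): Where cover_mid is when the cover is seated (within 3 mm); instrument axes. The lip sits under a steel ledge (8 mm gap, covering 10 mm of lip); a 6 mm high rim stands at the top edge and sides (about 4 mm play). So swing the top edge up 8 mm or more about the lip's end (77 mm down-slope), at most 12 degrees, then draw the cover 15 mm up-slope, then lift it off.
- mat: Blue mat fixed flat on the table, 280 (x) x 200 (y) x 3 mm; origin at the middle of its underside, x and y along its sides. It lies on the other side of the table from the instrument and is clear but for the tin near one corner.
- beaker: Bystander, loose: glass beaker, 52 mm across, 70 tall, behind the instrument. Origin under its middle.
- tin: Bystander, loose: flat round aluminium tin, 48 mm across, 18 tall, on the mat near its far left corner (about 100 mm ahead and 65 mm left of the mat's middle). Origin under its middle.
- jar_amber: Bystander, loose: amber glass jar with metal lid, 60 mm across, 85 tall. Origin under its middle.
- jar_green: Bystander, loose: green glass jar with metal lid, 60 mm across, 85 tall. Origin under its middle.
- bottle_white: Bystander, loose: white plastic bottle with black cap, 48 mm across, 110 tall. Origin under its middle.
- driver: Bystander, loose: yellow screwdriver lying flat, 150 mm long.
- lens_ring: Bystander, loose: dark steel ring lying flat, 60 mm across, 12 high. Origin under its middle.
- cover: The loose cover as a whole: origin and axes of cover_mid.
Things that resemble listed ones, but are neither listed nor needed, are in the scene too. There is more than one size of the cover; the job needs the middle-sized.

How it is judged (in metres and radians):
On the way, in this order (a step that is already met when the one before it is completed fails the run):
1. the lever is thrown fully open (2.0 rad or more), the cover still in its place (value of joint lever above 2 rad and distance between cover_mid and bay below 0.02 m), for 0.2 s.
2. the cover is lifted off the instrument, held by the fingers (distance between cover_mid and bay above 0.06 m and contact force between the fingers and cover above 0.5 N), for 0.1 s.
3. the cover is lowered over the mat to within about 25 mm of it while still held (x of cover_mid in the frame of mat between -0.1 and 0.1 m and y of cover_mid in the frame of mat between -0.06 and 0.06 m and height (world z) of cover_mid below 0.03 m and contact force between the fingers and cover above 0.5 N), for 0.04 s.
At the end, for the whole second after the job is handed in: The cover lies flat on the mat at rest, fin up (tilt under 0.08 rad, underside within 9 mm of the mat), its middle over the mat within 100 mm of the mat's middle along x and 60 mm along y, and the lever is still open (over 2.0 rad) (x of cover_mid in the frame of mat between -0.1 and 0.1 m and y of cover_mid in the frame of mat between -0.06 and 0.06 m and angle between cover_mid's own z axis and vertical below 0.08 rad and height (world z) of cover_mid below 0.012 m and linear speed of cover below 0.02 m/s and value of joint lever above 2 rad); the robot touches nothing.
It fails at once if the cover pushed or pulled by the fingers with more than 8 N while the latch is still on it (lever below 0.9 rad) (contact force between the fingers and cover above 8 N and value of joint lever below 0.9 rad).
It fails at once if a bystander (tin, beaker, jar, bottle, screwdriver or ring) moved more than 20 mm (distance of any of beaker, tin, jar_amber, jar_green, bottle_white, driver, lens_ring from where it was at the start of the episode above 0.02 m).
It also fails if it takes over 58 s, if anything falls off the work surface, if the arm or the gripper's body presses on something with over 40 N, if the wrist force passes 120 N, or if a joint passes its speed limit or range.

### The arm

A 6-joint arm with a two-finger parallel gripper is mounted at the origin on the work surface. World frame = base frame: x ahead of the robot, y to its left, z up, the work surface at z = 0. Lengths are in mm, angles in rad, forces in N, time in s.
With the tool pointing down it reaches from about 350 to 850 mm from the base axis. Payload 8.1 kg.
Tool frame: the origin (TCP) lies midway between the tips of the shut fingers; the grasp point (between the pads) lies 19 mm behind it (hold_point_z is the distance from the TCP to the grasp point, in mm); z points along the fingers, y is the line along which they close (so a half turn about z gives the same grasp; the last joint's range is limited). The gripper opens to 93 mm and grips with 3 to 60 N. Pads are 15 mm wide; open, the fingers measure 128 mm over their backs; the gripper's body (75 mm by 188 mm) begins 65 mm behind the grasp point.
Start: joints at [1.088, 0.13, 1.488, -0, 1.523, -0.085], TCP at [232.414, 553.163, 218.635] pointing down, gripper open.
Joint ranges: [-2.96, 2.96], [-0.89, 2.26], [0.02, 2.5], [-1.34, 4.48], [0, 2.73], [-2.66, 2.66]. Speed limits (rad/s): [2.39, 2.39, 2.79, 3.14, 3.14, 3.14].

### API

Orientations are given as a 3x3 rotation matrix whose columns are the frame's x, y, z axes.
In Python, from bench import * gives the robot as it stands.
- The arm moves only by the tool send_rows, never from a script. Its argument "moves" is a list that holds one entry, the list of rows, each a list of 7 numbers: the shift along the tool's x, y, z normalised to -1 to 1, where 1 is 12 cm, then the turn, a rotation vector about the tool's x, y, z normalised to -1 to 1, where 1 is 30 degrees, then the closure, from 0 (fully open) to 1 (shut). A call has 1 to 10 rows; each row is the pose to reach, as a shift and turn from the pose commanded when the call began, along the tool's axes at that moment; what a row does not reach only later rows make up. A row lasts 1/12 s, in which the tool goes at most 41.7 mm and 7.16 degrees, less where a joint would pass 70% of its speed; a pose out of reach is approached as far as the arm can. A call with a number of a shift or a turn outside -1 to 1 is refused whole. A call with a gripper value outside its range is refused whole. The fingers move at their own pace and stop on an object; the grip force is fixed at half the most. Time passes only in rows, so rows that repeat a pose let the fingers close. It gives the time, the measured TCP pose, the force, the opening and the grip force at its end, in the units of the state.
- get_obs(): the state, without advancing time (a new reading comes with each control period).
- grab_frame(name): name is "scene" or "top" or "wrist"; returns the picture (420x560x3 uint8, red, green, blue); there is no depth.
- camera_params(name): a dict with "fx", "fy", "cx", "cy" (pixels), "rvec" (rotation vector, rad) and "tvec" (3), from world to camera coordinates, as OpenCV has them. Camera axes: x right, y down, z forward; pixel columns grow to the right and rows downward; lengths in mm; the calibration is good to about 2 mm. A picture is of the moment at which its call begins: read the wrist's pose just before it. camera_params takes no time and is no camera call; for the wrist camera it gives the pose at the moment of the call.
- finish_job(): hands the job in; it is judged then, once.
The state is a dict: "t": time; "joint_positions": joint angles; "qd": joint speeds; "joint_efforts": joint torques, N m; "position": TCP position; "tool_rot": TCP orientation; "contact_force": force on the tool from outside, world axes, zero at the start; "moment": the same for the moment, N m; "opening": finger opening in mm; "gripper_force": force on a finger pad.
Only numpy, scipy, OpenCV 4.12 (cv2) and the standard library are available. Lean on these libraries where they do the work, as an engineer would, in place of code of your own. Each camera call takes 0.05 s, during which the arm holds its last target. There are 200 camera calls.

## Working session

There is one attempt and no reset: what is moved stays moved. The work goes in short steps, Python scripts to look and compute and a tool call to move; the robot and the scene stay as the last step left them, time stands still between calls to the robot, and variables do not carry over. Pictures are saved under pics/ and viewed, at most 10 in all, crops included, and the job is handed in when it is done.

Besides the shell and the picture viewer there is one more tool, called after ">>>" by a JSON object that holds its "fn" and its "kwargs", one argument or row to a line. send_rows: Moves the arm, as the interface text tells. Scaled input: -1 to 1 covers 12 cm each way for a shift and 30 degrees each way for a turn. Its arguments: {"type":"object","properties":{"moves":{"type":"array","items":{"type":"array","items":{"type":"array","items":{"type":"number"}}}}},"required":["moves"]}

```bash
ls; mkdir -p pics; python3 - <<'E'
from bench import *
import cv2
for n in("scene","top"):
    p=camera_params(n);print(n,{k:([round(float(x),4) for x in v] if hasattr(v,'__len__') else round(float(v),2)) for k,v in p.items()})
    im=grab_frame(n);cv2.imwrite(f"pics/{n}0.png",cv2.resize(im[:,:,::-1],(800,600),interpolation=cv2.INTER_CUBIC))
    cv2.imwrite(f"pics/{n}0raw.png",im[:,:,::-1])
E
```

```text
pics
scene {'fx': 511.45, 'fy': 511.45, 'cx': 280.71, 'cy': 212.44, 'rvec': [1.3044, 2.1056, -1.0414], 'tvec': [205.6803, -209.6009, 2007.1337]}
top {'fx': 390.0, 'fy': 390.0, 'cx': 276.8, 'cy': 207.7, 'rvec': [2.1696, -2.2281, 0.062], 'tvec': [60.3524, 535.9707, 1139.3951]}
```

View pics/scene0.png

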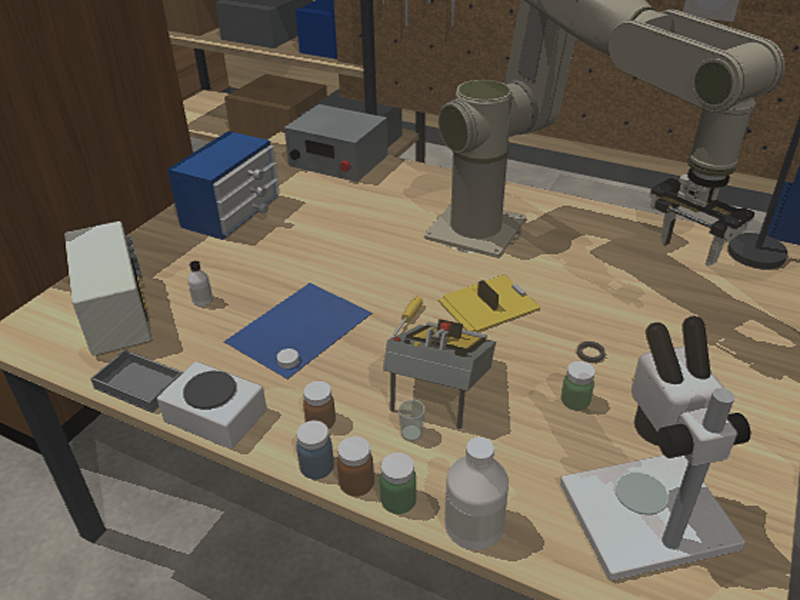

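View pics/top0.png

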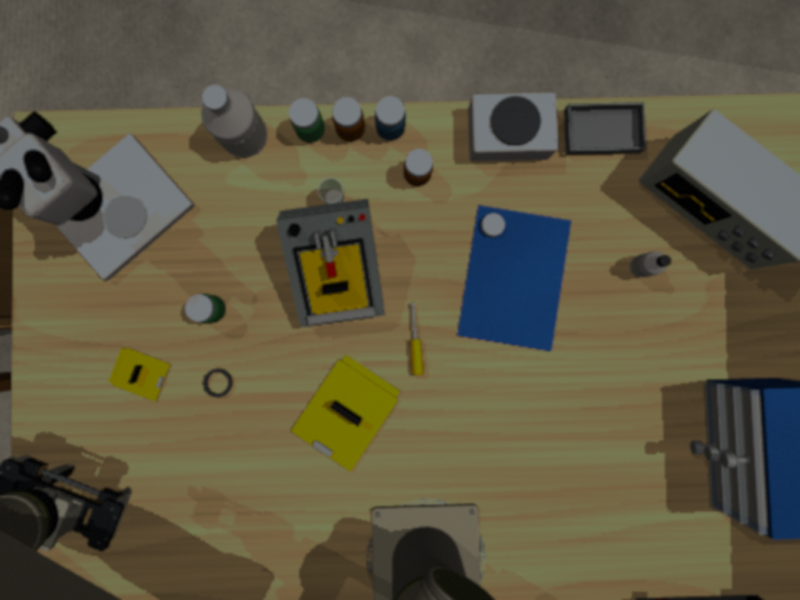

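Candidates in the top view: small cover (140,374) lying on the table, large cover (347,412) lying on the table, and a medium cover (333,280) seated in the instrument under the red lever (331,268). The seated one fits: it is on the deck, between the other two in size. The mat is at (515,278) with the tin at (493,224), and the driver is at (416,345). I'll confirm with an enlarged crop.

```bash
python3 - <<'E'
import cv2,numpy as np
a=cv2.imread("pics/top0raw.png");b=cv2.imread("pics/scene0raw.png")
def crop(im,x0,y0,w,h,s):
    c=cv2.resize(im[y0:y0+h,x0:x0+w],None,fx=s,fy=s,interpolation=cv2.INTER_CUBIC)
    for x in range(-(-x0//10)*10,x0+w,10):
        cv2.line(c,(int((x-x0+.5)*s),0),(int((x-x0+.5)*s),5),(255,255,255),1); cv2.putText(c,str(x),(int((x-x0)*s)-8,14),0,.33,(255,255,255),1)
    for y in range(-(-y0//10)*10,y0+h,10):
        cv2.putText(c,str(y),(0,int((y-y0+.5)*s)+3),0,.33,(255,255,255),1)
    return np.clip(c.astype(float)*1.4,0,255).astype(np.uint8)
A=crop(a,185,130,95,105,5.5)[:575,:]
B=crop(b,262,195,95,105,5.5)[:575,:]
B=cv2.resize(B,(0,0),fx=.75,fy=.75);A=cv2.resize(A,(0,0),fx=.77,fy=.77)
h=max(A.shape[0],B.shape[0]);f=lambda i:cv2.copyMakeBorder(i,0,h-i.shape[0],0,0,cv2.BORDER_CONSTANT)
o=np.hstack([f(A),f(B)]);print(o.shape);cv2.imwrite("pics/c1.png",o[:, :800])
E
```

```text
(443, 794, 3)
```

View pics/c1.png

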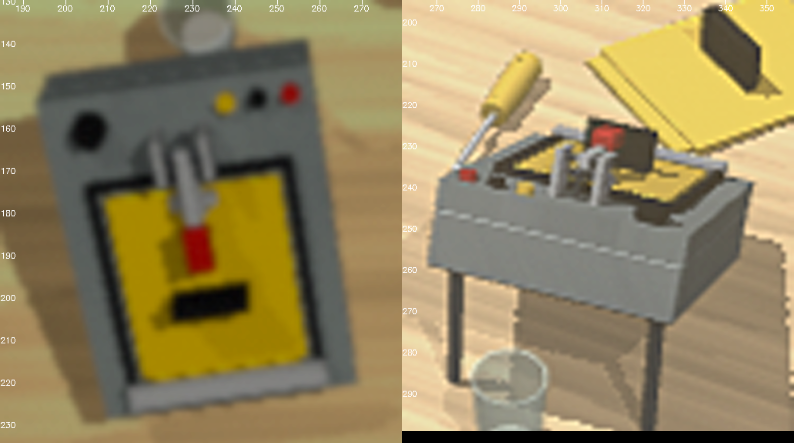

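The crop confirms it: the seated medium cover has its black fin at raw top (234,201), the red grip at (231,189) and the hook over its keeper. Now I'll fit the pose from both views.

```bash
cat > h.py <<'E'
from bench import *
import numpy as np,cv2
from scipy.spatial.transform import Rotation as R
from scipy.optimize import least_squares
def proj(n,X,p=None):
    p=p or camera_params(n)
    K=np.array([[p['fx'],0,p['cx']],[0,p['fy'],p['cy']],[0,0,1.]])
    return cv2.projectPoints(np.atleast_2d(X).astype(float),np.array(p['rvec'],float),np.array(p['tvec'],float),K,None)[0][:,0]
def back(n,px,z):
    p=camera_params(n);M=R.from_rotvec(p['rvec']).as_matrix();c=-M.T@np.array(p['tvec'])
    d=M.T@np.array([(px[0]-p['cx'])/p['fx'],(px[1]-p['cy'])/p['fy'],1]);return c+d*(z-c[2])/d[2]
def Rc(yaw,tilt=np.pi/6): return R.from_euler('ZY',[yaw,-tilt]).as_matrix()
E
python3 - <<'E'
from h import *
T=lambda u,v:(u/4.235+185-.5,v/4.235+130-.5)
S=lambda u,v:((u-402)/4.125+262-.5,v/4.125+195-.5)
d=1
# (cam,point,px, usesD)
ob=[('top',(65,55,6),T(104,195)),('top',(65,-55,6),T(281,173)),('top',(-67,55,6),T(139,382)),('top',(-67,-55,6),T(308,357)),
('top',(49,9,39),T(183,228)),('top',(49,-9,39),T(208,226)),('top',(19,-9,39),T(214,270)),('top',(19,9,39),T(189,274)),
('top',('D',85,112.5),T(40,102)),('top',('D',-85,112.5),T(312,68)),('top',('D',85,-112.5),T(108,417)),('top',('D',-85,-112.5),T(355,381)),
('scene',('D',-85,112.5),S(441,183)),('scene',('D',85,112.5),S(688,237)),('scene',('D',85,-112.5),S(752,183)),
('scene',(-2.5,-25,36),S(587,118)),('scene',(-2.5,25,36),S(657,130)),('scene',(34,0,32),S(608,138))]
P={n:camera_params(n) for n in('top','scene')}
def f(q):
    r=[]
    for n,X,px in ob:
        X=(X[2]+q[4],X[1],0) if X[0]=='D' else X
        r+=list(proj(n,q[:3]+Rc(q[3])@np.array(X,float),P[n])[0]-px)
    return np.array(r)
s=least_squares(f,[550,150,120,0.1,0],loss='soft_l1',x_scale=[10,10,10,.1,10])
print(s.x.round(3));rr=f(s.x).reshape(-1,2)
for o,e in zip(ob,rr):print(o[0],o[1],e.round(1))
m=[(478,206),(571,221),(551,350),(458,335)]
M=np.array([back('top',np.array(u)*.7,3) for u in m]);print(M.round(0),M.mean(0).round(1))
for n,u,z in[('beaker',(332,190),60),('drv tip',(412,306),5),('drv end',(417,374),10),('ring',(218,382),6),('green',(198,308),85),('tin',(493,225),18),('amber',(418,162),85)]:
    print(n,back('top',np.array(u)*.7,z).round(0))
print(back('top',np.array((347,412))*.7,10).round(0))
o=get_obs();print(o['t'],o['tool_rot'],o['contact_force'])
E
```

```text
[5.73555e+02 1.63323e+02 9.92660e+01 1.08000e-01 1.67040e+01]
top (65, 55, 6) [0.  0.2]
top (65, -55, 6) [-0.5 -0.1]
top (-67, 55, 6) [ 0.9 -0.6]
top (-67, -55, 6) [-0.1  0. ]
top (49, 9, 39) [-0.8  0.5]
top (49, -9, 39) [0.2 0.1]
top (19, -9, 39) [0.6 0.1]
top (19, 9, 39) [-0.3  0.1]
top ('D', 85, 112.5) [-1. -0.]
top ('D', -85, 112.5) [ 0.  -0.7]
top ('D', 85, -112.5) [-0.3  0.3]
top ('D', -85, -112.5) [0.6 0.8]
scene ('D', -85, 112.5) [-0.7 -1.2]
scene ('D', 85, 112.5) [-0.2  0. ]
scene ('D', 85, -112.5) [ 0.6 -0.1]
scene (-2.5, -25, 36) [0.1 0.3]
scene (-2.5, 25, 36) [-0.4  1. ]
scene (34, 0, 32) [-0.3  0.3]
[[ 725. -133.    3.]
 [ 688. -328.    3.]
 [ 418. -275.    3.]
 [ 455.  -82.    3.]] [ 571.3 -204.4    3. ]
beaker [752. 168.  60.]
drv tip [518.  12.   5.]
drv end [377.   6.  10.]
ring [371. 417.   6.]
green [522. 429.  85.]
tin [ 681. -160.   18.]
amber [798.  -5.  85.]
[303. 152.  10.]
0.1 [[-9.21922059e-01  3.87374650e-01 -7.72616892e-04]
 [ 3.87375392e-01  9.21920919e-01 -1.45762968e-03]
 [ 1.47642888e-04 -1.64311373e-03 -9.99998639e-01]] [0.37219336 0.4456264  1.66891584]
```

```bash
cat >> h.py <<'E'
PC=np.array([573.6,163.3,99.3]);YAW=.108;RC=Rc(YAW)
def tool(z,y):
    z=np.array(z,float)/np.linalg.norm(z);y=np.array(y,float);y-=z*(y@z);y/=np.linalg.norm(y)
    return np.column_stack([np.cross(y,z),y,z])
def tcp(grasp,Rt,off=19): return np.array(grasp)+Rt[:,2]*off
def plan(wps,start=None):
    "rows for each waypoint, each from the one before it"
    o=get_obs();p,M=start or (np.array(o['position']),np.array(o['tool_rot']))
    for q,N in wps:
        print(np.round(np.r_[M.T@(q-p)/120,np.degrees(R.from_matrix(M.T@N).as_rotvec())/30],3).tolist(),'->',np.round(q,0)); p,M=q,N
E
python3 - <<'E'
from h import *
o=get_obs();p0=np.array(o['position']);R0=np.array(o['tool_rot'])
V=tool([0,0,-1],RC[:,1])
g=PC+RC@np.array([34,0,32.]);print(g)
t=tcp(g,V);a=t+[0,0,90]
print(t)
k=5
wps=[(p0+(a-p0)*i/k,V) for i in range(1,k+1)]
plan(wps)
E
```

```text
[586.96652947 164.74922415 144.01281292]
[586.96652947 164.74922415 125.01281292]
[-0.796, -0.367, 0.005, -0.003, -0.001, -0.966] -> [303. 475. 217.]
[-0.518, -0.707, 0.004, 0.0, 0.0, 0.0] -> [374. 398. 217.]
[-0.518, -0.707, 0.004, 0.0, 0.0, 0.0] -> [445. 320. 216.]
[-0.518, -0.707, 0.004, 0.0, 0.0, 0.0] -> [516. 242. 216.]
[-0.518, -0.707, 0.004, 0.0, 0.0, 0.0] -> [587. 165. 215.]
```

>>> {"fn": "send_rows", "kwargs": {
  "moves": [
    [[-0.4,-0.18,0,0,0,-0.48,0.3],[-0.796,-0.367,0.005,0,0,-0.966,0.5],[-0.796,-0.367,0.005,0,0,-0.966,0.5],[-0.796,-0.367,0.005,0,0,-0.966,0.5],[-0.796,-0.367,0.005,0,0,-0.966,0.5],[-0.796,-0.367,0.005,0,0,-0.966,0.5]]
  ]
}}

```text
t: 0.6
position: [303.4, 475.4, 217.7]
tool_rot: [[-0.994, -0.105, -0.0], [-0.105, 0.994, -0.0], [0.001, -0.0, -1.0]]
contact_force: [-1.6, -0.8, 0.4]
opening: 57.6
gripper_force: 0.0
```

>>> {"fn": "send_rows", "kwargs": {
  "moves": [
    [[-0.26,-0.35,0,0,0,0,0.5],[-0.518,-0.707,0.004,0,0,0,0.5],[-0.78,-1,0,0,0,0,0.5],[-0.78,-1,0,0,0,0,0.5]]
  ]
}}

```text
t: 0.93
position: [410.6, 364.9, 217.9]
tool_rot: [[-0.995, -0.104, 0.0], [-0.104, 0.995, -0.001], [-0.0, -0.001, -1.0]]
contact_force: [0.4, 0.0, 0.1]
opening: 46.5
gripper_force: 0.0
```

>>> {"fn": "send_rows", "kwargs": {
  "moves": [
    [[-0.26,-0.35,0,0,0,0,0.5],[-0.518,-0.707,0.004,0,0,0,0.5],[-0.518,-0.707,0,0,0,0,0.5],[-0.518,-0.707,0,0,0,0,0.5]]
  ]
}}

```text
t: 1.27
position: [482.7, 286.1, 217.8]
tool_rot: [[-0.995, -0.101, 0.001], [-0.101, 0.995, -0.001], [-0.0, -0.001, -1.0]]
contact_force: [-0.7, 0.5, -0.7]
opening: 46.7
gripper_force: 0.0
```

```bash
cat > look.py <<'E'
from h import *
import sys
im=grab_frame("wrist")[:,:,::-1].copy();cv2.imwrite(f"pics/{sys.argv[1]}raw.png",im)
V=tool([0,0,-1],RC[:,1]);g=PC+RC@np.array([34,0,32.]);t=tcp(g,V)
im2=np.clip(im*1.3,0,255).astype(np.uint8)
c=np.array([(49,9,39),(49,-9,39),(19,-9,39),(19,9,39),(-12.5,-25,36),(-12.5,25,36),(-2.5,25,36),(-2.5,-25,36),(65,55,6),(65,-55,6)],float)
for u in proj("wrist",PC+c@RC.T): cv2.circle(im2,tuple(int(x) for x in u),3,(255,0,255),1)
cv2.imwrite(f"pics/{sys.argv[1]}.png",cv2.resize(im2,(800,600)))
o=get_obs();print(o['t'],o['position'],o['opening'])
plan([(t+[0,0,90],V),(t+[0,0,40],V),(t,V)])
E
python3 look.py w1
```

```text
1.3167 [481.21367255 287.85199579 217.70595651] 46.37711902516302
[-0.772, -1.11, 0.022, -0.0, -0.001, -0.012] -> [587. 165. 215.]
[0.0, 0.0, 0.417, 0.0, 0.0, 0.0] -> [587. 165. 165.]
[0.0, 0.0, 0.333, 0.0, 0.0, 0.0] -> [587. 165. 125.]
```

View pics/w1.png

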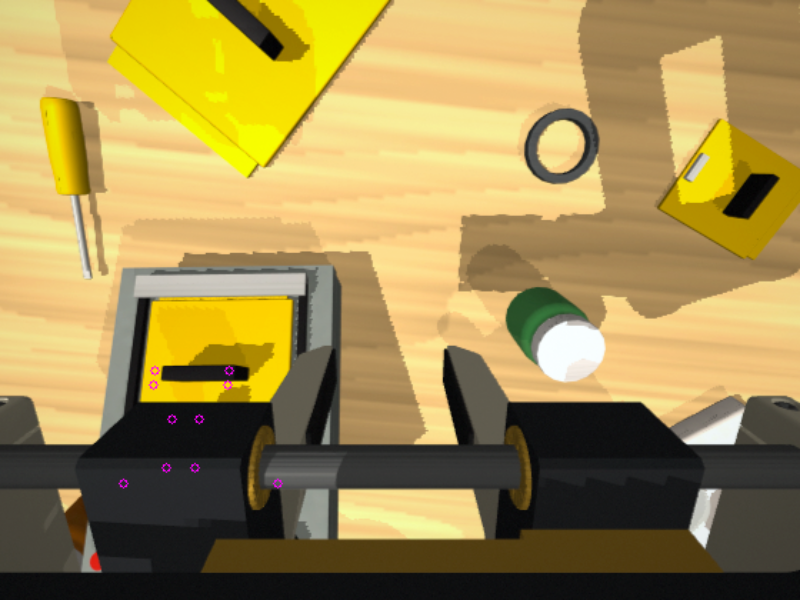

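The wrist view shows the instrument lower left. The fin is about 8 px (5 mm) from its predicted marks, which is fair for an oblique view taken while the arm was settling. The large cover, driver, ring and green jar are all clear. I'll move above the lever and look again.

>>> {"fn": "send_rows", "kwargs": {
  "moves": [
    [[-0.25,-0.35,0,0,0,0,0.5],[-0.5,-0.7,0,0,0,0,0.5],[-0.7,-0.95,0,0,0,0,0.5],[-0.77,-1,0.02,0,0,0,0.5],[-0.77,-1,0.02,0,0,0,0.5],[-0.77,-1,0.02,0,0,0,0.5]]
  ]
}}

```text
t: 1.82
position: [585.0, 180.1, 214.9]
tool_rot: [[-0.994, -0.105, -0.001], [-0.105, 0.994, 0.0], [0.001, 0.001, -1.0]]
contact_force: [-0.2, 0.2, -0.0]
opening: 46.5
gripper_force: 0.0
```

```bash
python3 look.py w2
```

```text
1.8667 [584.43750882 180.87023044 215.09807524] 46.37439025846425
[-0.007, -0.136, 0.001, 0.001, -0.002, -0.002] -> [587. 165. 215.]
[0.0, 0.0, 0.417, 0.0, 0.0, 0.0] -> [587. 165. 165.]
[0.0, 0.0, 0.333, 0.0, 0.0, 0.0] -> [587. 165. 125.]
```

View pics/w2.png

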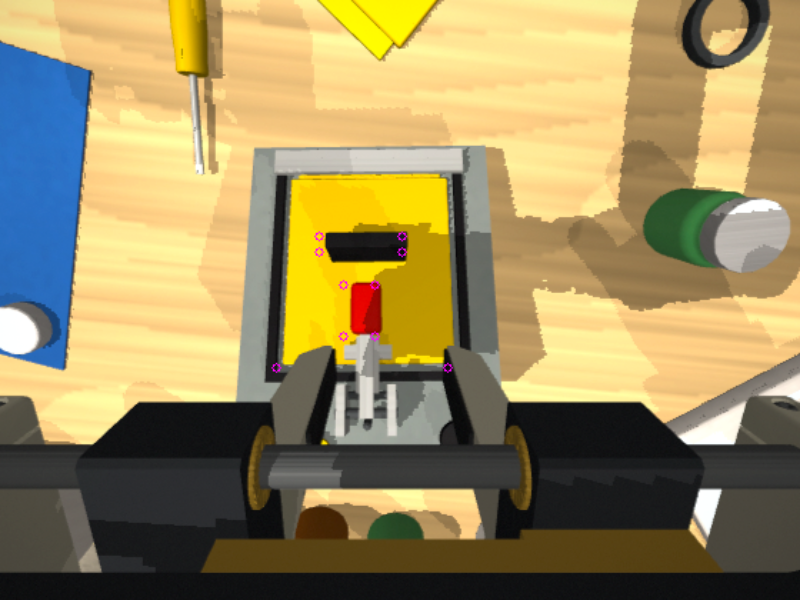

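The marks sit about 7 px left of and 3 px below the real features (grip top face (352,283)–(381,333), fin top (327,233)–(407,233)). That makes the estimate about 4 mm off in y. I'll refit with this close view.

```bash
python3 - <<'E'
from h import *
k=.7
ob=[((19,-9,39),(352,283)),((19,9,39),(381,283)),((49,9,39),(381,333)),((49,-9,39),(352,333)),((-12.5,-25,36),(327,233)),((-12.5,25,36),(407,233)),
((65,-55,6),(283,363)),((65,55,6),(453,363)),((-67,-55,6),(292,178)),((-67,55,6),(448,178))]
P=camera_params('wrist')
X=np.array([o[0] for o in ob],float);U=np.array([o[1] for o in ob])*k
f=lambda q:(proj('wrist',q[:3]+X@Rc(q[3]).T,P)-U).ravel()
s=least_squares(f,[*PC,YAW],x_scale=[10,10,10,.1],loss='soft_l1');print(s.x.round(3));print(f(s.x).reshape(-1,2).round(1).tolist())
J=s.jac;print(np.sqrt(np.diag(np.linalg.inv(J.T@J))).round(2))
E
```

```text
[5.71731e+02 1.67024e+02 9.67080e+01 1.08000e-01]
[[-0.5, -0.7], [0.4, -0.7], [0.3, -0.5], [-1.3, -0.5], [-0.2, 0.7], [0.5, 0.7], [0.1, 0.8], [0.3, 0.7], [1.0, -0.1], [-0.7, -0.1]]
[0.54 0.34 1.65 0.01]
```

```bash
sed -i 's/^PC=.*;YAW/PC=np.array([572.,166.5,97.8]);YAW/' h.py; python3 - <<'E'
from h import *
V=tool([0,0,-1],RC[:,1])
def g(th): return PC+RC@(np.array([94,0,26.])+60*np.array([-np.cos(th),0,np.sin(th)])+6*np.array([np.sin(th),0,np.cos(th)]))
t=tcp(g(0),V)+[0,0,2]
plan([(t+[0,0,40],V),(t,V)]);print('arc')
for th in np.arange(1,11)*.14: print(np.round(V.T@(g(th)-g(0))/120,3).tolist(),round(th,2))
E
```

```text
[0.003, -0.108, 0.413, 0.001, -0.002, -0.002] -> [585. 168. 166.]
[0.0, 0.0, 0.333, 0.0, 0.0, 0.0] -> [585. 168. 126.]
arc
[0.024, 0.0, -0.066] 0.14
[0.039, 0.0, -0.135] 0.28
[0.044, 0.0, -0.205] 0.42
[0.04, -0.0, -0.275] 0.56
[0.025, 0.0, -0.344] 0.7
[0.002, 0.0, -0.41] 0.84
[-0.031, 0.0, -0.472] 0.98
[-0.072, -0.0, -0.529] 1.12
[-0.121, -0.0, -0.58] 1.26
[-0.176, -0.0, -0.623] 1.4
```

>>> {"fn": "send_rows", "kwargs": {
  "moves": [
    [[0,-0.1,0.15,0,0,0,0.5],[0.003,-0.108,0.4,0,0,0,0.5],[0.003,-0.108,0.55,0,0,0,0.5],[0.003,-0.108,0.66,0,0,0,0.5],[0.003,-0.108,0.74,0,0,0,0.5],[0.003,-0.108,0.746,0,0,0,0.5],[0.003,-0.108,0.746,0,0,0,0.5]]
  ]
}}

```text
t: 2.45
position: [585.9, 167.3, 126.4]
tool_rot: [[-0.994, -0.109, -0.0], [-0.109, 0.994, 0.0], [0.0, 0.0, -1.0]]
contact_force: [-0.1, 0.0, 0.1]
opening: 46.6
gripper_force: 0.0
```

>>> {"fn": "send_rows", "kwargs": {
  "moves": [
    [[0,0,0,0,0,0,1],[0,0,0,0,0,0,1],[0,0,0,0,0,0,1],[0,0,0,0,0,0,1],[0,0,0,0,0,0,1],[0,0,0,0,0,0,1]]
  ]
}}

```text
t: 2.95
position: [586.6, 166.4, 126.7]
tool_rot: [[-0.994, -0.108, 0.001], [-0.108, 0.994, 0.0], [-0.001, 0.0, -1.0]]
contact_force: [-0.0, -0.1, 2.5]
opening: 17.5
gripper_force: 30.0
```

>>> {"fn": "send_rows", "kwargs": {
  "moves": [
    [[0.024,0,-0.066,0,0,0,1],[0.039,0,-0.135,0,0,0,1],[0.044,0,-0.205,0,0,0,1],[0.04,0,-0.275,0,0,0,1],[0.025,0,-0.344,0,0,0,1],[0.002,0,-0.41,0,0,0,1],[-0.031,0,-0.472,0,0,0,1],[-0.072,0,-0.529,0,0,0,1],[-0.121,0,-0.58,0,0,0,1],[-0.176,0,-0.623,0,0,0,1]]
  ]
}}

```text
t: 3.78
position: [608.8, 168.9, 203.5]
tool_rot: [[-0.994, -0.108, 0.003], [-0.108, 0.994, 0.001], [-0.003, 0.0, -1.0]]
contact_force: [1.0, 0.9, -1.4]
opening: 18.0
gripper_force: 30.0
```

>>> {"fn": "send_rows", "kwargs": {
  "moves": [
    [[0,0,0,0,0,0,0.4],[0,0,0,0,0,0,0.4],[0,0,0,0,0,0,0.4],[0,0,0,0,0,0,0.4],[0,0,0,0,0,0,0.4],[0.2,0,-0.2,0,0,0,0.4],[0.3,0,-0.5,0,0,0,0.4],[0.3,0,-0.5,0,0,0,0.4]]
  ]
}}

```text
t: 4.45
position: [572.0, 165.3, 267.9]
tool_rot: [[-0.994, -0.108, 0.007], [-0.108, 0.994, 0.002], [-0.008, 0.001, -1.0]]
contact_force: [0.3, 0.6, 1.5]
opening: 55.7
gripper_force: 0.0
```

```bash
python3 - <<'E'
from h import *
a=grab_frame("wrist")[:,:,::-1];b=grab_frame("scene")[195:285,250:370,::-1]
b=cv2.resize(b,(400,300),interpolation=cv2.INTER_CUBIC);a=cv2.resize(a,(400,300),interpolation=cv2.INTER_AREA)
cv2.imwrite("pics/l1.png",np.hstack([a,b]))
o=get_obs();print(o['t'],o['position'],o['opening'])
# cover plan
D=tool(-RC[:,2],RC[:,0])      # fingers square to the deck, y up-slope
D2=tool(-RC[:,2],-RC[:,0])
for N in(D,D2):
    print(N.round(3).tolist(),np.degrees(R.from_matrix(np.array(o['tool_rot']).T@N).as_rotvec()).round(0))
print(np.round(o['joint_positions'],2))
print(tcp(PC+RC@[-7.5,0,30],D))
E
```

```text
4.55 [572.1496617  165.09560558 263.39793455] 55.56597666941641
[[-0.108, 0.861, 0.497], [0.994, 0.093, 0.054], [0.0, 0.5, -0.866]] [-23. -23.  88.]
[[0.108, -0.861, 0.497], [-0.994, -0.093, 0.054], [-0.0, -0.5, -0.866]] [ 23. -23. -88.]
[ 0.19  0.1   1.44 -0.    1.6  -1.48]
[560.07469745 165.20703637 103.57627944]
```

View pics/l1.png

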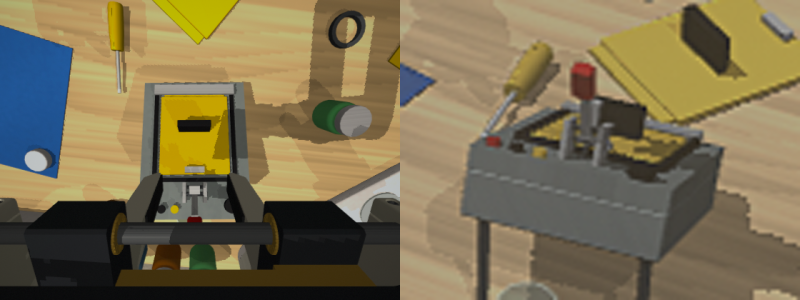

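```bash
python3 - <<'E'
from h import *
for th in(1.4,1.8,2.0,2.2):
    q=PC+RC@(np.array([94,0,26.])+60*np.array([-np.cos(th),0,np.sin(th)])+6*np.array([np.sin(th),0,np.cos(th)]));print(th,proj('scene',q)[0].round(1),proj('wrist',q)[0]/.7*.5)
im=grab_frame('scene')[195:285,250:370].astype(int);m=(im[:,:,0]>120)&(im[:,:,1]<70);m[:,:20]=0
y,x=np.nonzero(m);k=(y<40);print(x[k].mean()+250,y[k].mean()+195,k.sum())
D=tool(-RC[:,2],RC[:,0]);o=get_obs();p0=np.array(o['position']);R0=np.array(o['tool_rot'])
t=tcp(PC+RC@[-7.5,0,30],D);n=RC[:,2]
from scipy.spatial.transform import Slerp
sl=Slerp([0,1],R.from_matrix([R0,D]))
a=t+n*90
W=[(p0+(a-p0)*i/4,sl(i/4).as_matrix()) for i in(1,2,3,4)]+[(t+n*30,D),(t,D)]
plan(W)
E
```

```text
1.4 [310.7 212.1] [194.85270453 191.75019634]
1.8 [308.2 214.1] [194.8505218  213.49510587]
2.0 [306.8 216.4] [194.84509711 223.23659975]
2.2 [305.4 219.5] [194.83729891 231.34439662]
304.6111111111111 215.33333333333334 18
[0.118, 0.003, 0.167, -0.195, -0.195, 0.731] -> [558. 164. 242.]
[0.123, -0.06, 0.151, -0.195, -0.195, 0.731] -> [543. 163. 222.]
[0.103, -0.119, 0.13, -0.195, -0.195, 0.731] -> [529. 161. 202.]
[0.061, -0.163, 0.107, -0.195, -0.195, 0.731] -> [515. 160. 182.]
[-0.0, -0.0, 0.5, 0.0, -0.0, 0.0] -> [545. 164. 130.]
[0.0, -0.0, 0.25, 0.0, 0.0, 0.0] -> [560. 165. 104.]
```

>>> {"fn": "send_rows", "kwargs": {
  "moves": [
    [[0.118,0.003,0.167,-0.195,-0.195,0.731,0.5],[0.118,0.003,0.167,-0.195,-0.195,0.731,0.5],[0.118,0.003,0.167,-0.195,-0.195,0.731,0.5],[0.118,0.003,0.167,-0.195,-0.195,0.731,0.5],[0.118,0.003,0.167,-0.195,-0.195,0.731,0.5]]
  ]
}}

```text
t: 5.02
position: [556.2, 163.1, 238.9]
tool_rot: [[-0.957, 0.268, 0.107], [0.278, 0.956, 0.092], [-0.078, 0.118, -0.99]]
contact_force: [0.5, -0.9, -0.7]
opening: 46.3
gripper_force: 0.0
```

>>> {"fn": "send_rows", "kwargs": {
  "moves": [
    [[0.123,-0.06,0.151,-0.195,-0.195,0.731,0.5],[0.123,-0.06,0.151,-0.195,-0.195,0.731,0.5],[0.123,-0.06,0.151,-0.195,-0.195,0.731,0.5],[0.123,-0.06,0.151,-0.195,-0.195,0.731,0.5],[0.123,-0.06,0.151,-0.195,-0.195,0.731,0.5]]
  ]
}}

```text
t: 5.43
position: [542.3, 162.4, 219.5]
tool_rot: [[-0.775, 0.584, 0.241], [0.623, 0.771, 0.135], [-0.107, 0.255, -0.961]]
contact_force: [0.3, -0.5, 0.3]
opening: 46.3
gripper_force: 0.0
```

>>> {"fn": "send_rows", "kwargs": {
  "moves": [
    [[0.103,-0.119,0.13,-0.195,-0.195,0.731,0.5],[0.103,-0.119,0.13,-0.195,-0.195,0.731,0.5],[0.103,-0.119,0.13,-0.195,-0.195,0.731,0.5],[0.103,-0.119,0.13,-0.195,-0.195,0.731,0.5],[0.103,-0.119,0.13,-0.195,-0.195,0.731,0.5]]
  ]
}}

```text
t: 5.85
position: [528.4, 161.5, 199.9]
tool_rot: [[-0.477, 0.794, 0.377], [0.875, 0.468, 0.121], [-0.08, 0.388, -0.918]]
contact_force: [0.2, -0.8, -0.2]
opening: 46.0
gripper_force: 0.0
```

>>> {"fn": "send_rows", "kwargs": {
  "moves": [
    [[0.061,-0.163,0.107,-0.195,-0.195,0.731,0.5],[0.061,-0.163,0.107,-0.195,-0.195,0.731,0.5],[0.061,-0.163,0.107,-0.195,-0.195,0.731,0.5],[0.061,-0.163,0.107,-0.195,-0.195,0.731,0.5],[0.061,-0.163,0.107,-0.195,-0.195,0.731,0.5],[0.061,-0.163,0.107,-0.195,-0.195,0.731,0.5]]
  ]
}}

```text
t: 6.35
position: [515.0, 160.5, 181.0]
tool_rot: [[-0.113, 0.862, 0.494], [0.994, 0.099, 0.054], [-0.002, 0.497, -0.868]]
contact_force: [-0.7, 0.6, 1.0]
opening: 46.3
gripper_force: 0.0
```

```bash
python3 - <<'E'
from h import *
im=grab_frame("wrist")[:,:,::-1].copy()
c=np.array([(-12.5,-25,36),(-12.5,25,36),(-2.5,25,36),(-2.5,-25,36),(65,55,6),(65,-55,6),(-67,55,6),(-67,-55,6)],float)
im=np.clip(im*1.3,0,255).astype(np.uint8)
for u in proj("wrist",PC+c@RC.T): cv2.circle(im,tuple(int(x) for x in u),2,(255,0,255),1)
cv2.imwrite("pics/f1.png",cv2.resize(im,(800,600)))
D=tool(-RC[:,2],RC[:,0]);t=tcp(PC+RC@[-7.5,0,30],D);n=RC[:,2]
plan([(t+n*90,D),(t+n*30,D),(t,D)]);o=get_obs();print(o['t'],o['position'],np.round(o['joint_positions'],2))
E
```

```text
[-0.0, 0.002, -0.002, -0.006, -0.001, 0.009] -> [515. 160. 182.]
[-0.0, 0.0, 0.5, 0.0, 0.0, 0.0] -> [545. 164. 130.]
[0.0, -0.0, 0.25, 0.0, 0.0, 0.0] -> [560. 165. 104.]
6.4 [515.27267929 160.35429134 181.24112476] [ 0.26 -0.54  2.23 -0.09  0.94  0.18]
```

View pics/f1.png

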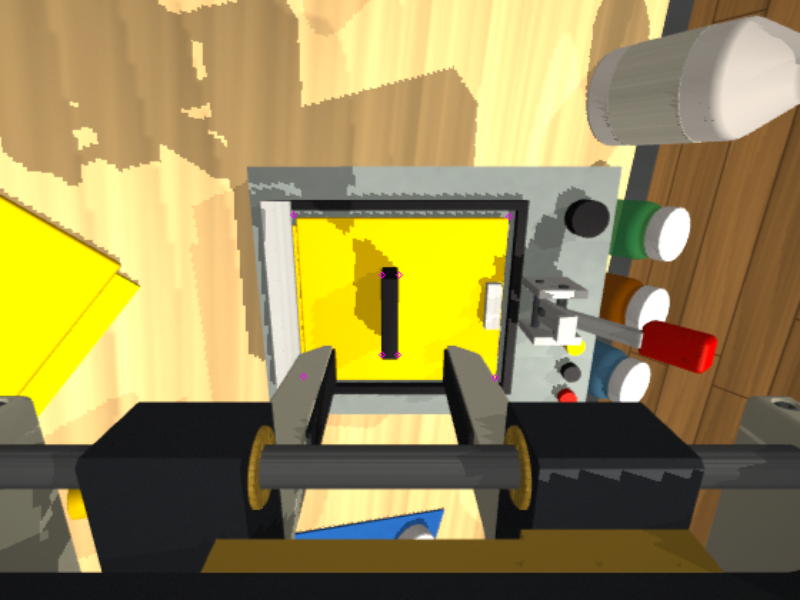

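The marks sit on the fin (u 382–398, v 267–358). The lever is thrown back (red grip at (680,345)) and the hook stands clear of the keeper (493,305). Descending.

>>> {"fn": "send_rows", "kwargs": {
  "moves": [
    [[0,0,0.2,0,0,0,0.5],[0,0,0.4,0,0,0,0.5],[0,0,0.55,0,0,0,0.5],[0,0,0.65,0,0,0,0.5],[0,0,0.71,0,0,0,0.5],[0,0,0.745,0,0,0,0.5],[0,0,0.745,0,0,0,0.5]]
  ]
}}

```text
t: 6.98
position: [559.3, 164.7, 102.7]
tool_rot: [[-0.109, 0.863, 0.494], [0.994, 0.095, 0.053], [-0.001, 0.497, -0.868]]
contact_force: [-0.7, -0.6, 0.1]
opening: 46.4
gripper_force: 0.0
```

>>> {"fn": "send_rows", "kwargs": {
  "moves": [
    [[0,0,0,0,0,0,1],[0,0,0,0,0,0,1],[0,0,0,0,0,0,1],[0,0,0,0,0,0,1],[0,0,0,0,0,0,1],[0,0,0,0,0,0,1]]
  ]
}}

```text
t: 7.48
position: [559.3, 165.1, 103.8]
tool_rot: [[-0.109, 0.862, 0.495], [0.994, 0.094, 0.054], [-0.0, 0.498, -0.867]]
contact_force: [-0.0, 0.5, -1.1]
opening: 11.2
gripper_force: 0.0
```

```bash
python3 - <<'E'
from h import *
o=get_obs();p0=np.array(o['position']);R0=np.array(o['tool_rot']);print(o['opening'],p0,(RC.T@(p0-PC)).round(1),(RC.T@R0).round(3).tolist())
# pivot: lip end in cover frame (-77,0,0); tool fixed in cover
L=PC+RC@[-77,0,0.]
W=[]
for a in(2,4,6,7.5):
    Q=R.from_rotvec(-RC[:,1]*np.radians(a)).as_matrix();W.append((L+Q@(p0-L),Q@R0))
for q,N in W: plan([(q,N)])
q,N=W[-1]
print('draw');plan([(q+RC[:,0]*15,N),(q+RC[:,0]*15+RC[:,2]*100,N)],(q,N))
E
```

```text
11.15241671131364 [559.28707008 165.08334578 103.80182613] [-8.1 -0.  11.6] [[-0.001, 1.0, -0.002], [1.0, 0.001, 0.0], [0.0, -0.002, -1.0]]
[0.0, -0.004, -0.02, -0.067, -0.0, -0.0] -> [558. 165. 106.]
[0.0, -0.008, -0.04, -0.133, -0.0, -0.0] -> [556. 165. 107.]
[0.0, -0.013, -0.059, -0.2, -0.0, -0.0] -> [554. 165. 109.]
[0.0, -0.018, -0.074, -0.25, -0.0, -0.0] -> [553. 164. 110.]
draw
[-0.0, 0.124, 0.016, 0.0, 0.0, 0.0] -> [566. 166. 118.]
[0.0, 0.107, -0.826, 0.0, 0.0, 0.0] -> [516. 160. 205.]
```

>>> {"fn": "send_rows", "kwargs": {
  "moves": [
    [[0,0,0,0,0,0,1],[0,0,0,0,0,0,1],[0,0,0,0,0,0,1]]
  ]
}}

```text
t: 7.73
position: [559.3, 165.1, 103.8]
tool_rot: [[-0.109, 0.862, 0.495], [0.994, 0.095, 0.054], [-0.0, 0.498, -0.867]]
contact_force: [-5.5, -1.2, 5.4]
opening: 9.9
gripper_force: 30.0
```

>>> {"fn": "send_rows", "kwargs": {
  "moves": [
    [[0,-0.002,-0.01,-0.033,0,0,1],[0,-0.004,-0.02,-0.067,0,0,1],[0,-0.006,-0.03,-0.1,0,0,1],[0,-0.008,-0.04,-0.133,0,0,1],[0,-0.01,-0.05,-0.167,0,0,1],[0,-0.013,-0.059,-0.2,0,0,1],[0,-0.016,-0.067,-0.225,0,0,1],[0,-0.018,-0.074,-0.25,0,0,1],[0,-0.018,-0.074,-0.25,0,0,1],[0,-0.018,-0.074,-0.25,0,0,1]]
  ]
}}

```text
t: 8.57
position: [553.5, 164.5, 111.0]
tool_rot: [[-0.109, 0.788, 0.605], [0.994, 0.086, 0.066], [-0.0, 0.609, -0.793]]
contact_force: [5.5, 1.4, 1.4]
opening: 9.5
gripper_force: 30.0
```

>>> {"fn": "send_rows", "kwargs": {
  "moves": [
    [[0,0.025,0.003,0,0,0,1],[0,0.05,0.006,0,0,0,1],[0,0.075,0.01,0,0,0,1],[0,0.1,0.013,0,0,0,1],[0,0.124,0.016,0,0,0,1],[0,0.124,0.016,0,0,0,1],[0,0.124,0.016,0,0,0,1]]
  ]
}}

```text
t: 9.15
position: [564.0, 165.2, 115.2]
tool_rot: [[-0.108, 0.793, 0.599], [0.994, 0.087, 0.064], [-0.001, 0.603, -0.798]]
contact_force: [-7.1, -0.9, 2.8]
opening: 9.6
gripper_force: 30.1
```

```bash
python3 - <<'E'
from h import *
im=cv2.resize(grab_frame("wrist")[:,:,::-1],(400,300),interpolation=cv2.INTER_AREA);b=cv2.resize(grab_frame("scene")[195:285,250:370,::-1],(400,300),interpolation=cv2.INTER_CUBIC)
cv2.imwrite("pics/d1.png",np.hstack([im,b]))
E
```

```text
(no output)
```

View pics/d1.png

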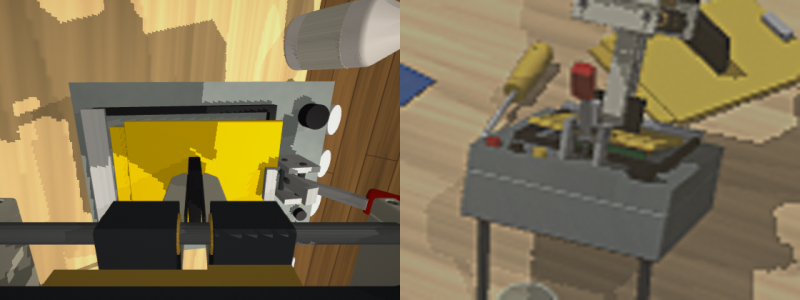

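The view shows the whole lip clear (u 110–127, to the right of the ledge edge at about 105), and the keeper is near the hook bracket with 7 N of resistance. I'll ease off 1 mm and lift square off the deck, gently at first.

>>> {"fn": "send_rows", "kwargs": {
  "moves": [
    [[0,0,-0.02,0,0,0,1],[0,0,-0.04,0,0,0,1],[0,0.003,-0.07,0,0,0,1],[0,0.006,-0.1,0,0,0,1],[0,0.01,-0.14,0,0,0,1]]
  ]
}}

```text
t: 9.67
position: [556.2, 164.6, 131.4]
tool_rot: [[-0.109, 0.791, 0.603], [0.994, 0.087, 0.066], [-0.0, 0.606, -0.795]]
contact_force: [0.1, -0.1, -2.9]
opening: 9.7
gripper_force: 30.0
```

```bash
python3 - <<'E'
from h import *
from scipy.spatial.transform import Slerp
o=get_obs();p0=np.array(o['position']);R0=np.array(o['tool_rot'])
# tool_rot relative cover: cover axes = tool (y, x, -z) ; grip rotated slightly -> measured at grasp
G=RC.T@np.array([[-.109,.862,.495],[.994,.095,.054],[0,.498,-.867]])   # tool in cover at grasp
mr=-.19;E_=R.from_euler('Z',mr).as_matrix()@G
my=np.array([np.cos(mr),np.sin(mr),0]);t=np.array([563,-203,15.])-7.5*my
a=t+[0,0,100]; u=p0+RC[:,2]*105
sl=Slerp([0,1],R.from_matrix([R0,E_])); print(np.degrees((R.from_matrix(R0).inv()*R.from_matrix(E_)).magnitude()))
v=np.array([530,110,225.])
v2=a+[0,0,90]
W=[(u,R0),(v,sl(.5).as_matrix()),(v+(v2-v)/3,E_),(v+(v2-v)*2/3,E_),(v2,E_),(a,E_),(t+[0,0,30],E_),(t,E_)]
plan(W)
E
```

```text
41.01258576532892
[0.0, 0.111, -0.868, 0.0, 0.0, 0.0] -> [504. 159. 222.]
[-0.429, 0.15, 0.086, 0.619, -0.091, 0.274] -> [530. 110. 225.]
[-0.863, 0.089, 0.066, 0.619, -0.091, 0.274] -> [539.   6. 218.]
[-0.837, 0.232, 0.055, -0.0, 0.0, 0.0] -> [547. -98. 212.]
[-0.837, 0.232, 0.055, -0.0, 0.0, 0.0] -> [ 556. -202.  205.]
[-0.0, 0.002, 0.75, -0.0, 0.0, 0.0] -> [ 556. -202.  115.]
[-0.0, 0.001, 0.583, -0.0, 0.0, 0.0] -> [ 556. -202.   45.]
[-0.0, 0.001, 0.25, -0.0, 0.0, 0.0] -> [ 556. -202.   15.]
```

>>> {"fn": "send_rows", "kwargs": {
  "moves": [
    [[0,0.02,-0.15,0,0,0,1],[0,0.05,-0.4,0,0,0,1],[0,0.08,-0.65,0,0,0,1],[0,0.11,-0.868,0,0,0,1],[0,0.11,-0.868,0,0,0,1],[0,0.11,-0.868,0,0,0,1]]
  ]
}}

```text
t: 10.17
position: [505.1, 159.5, 225.4]
tool_rot: [[-0.109, 0.787, 0.607], [0.994, 0.086, 0.067], [0.001, 0.611, -0.792]]
contact_force: [-0.5, 0.0, -3.1]
opening: 9.7
gripper_force: 30.0
```

>>> {"fn": "send_rows", "kwargs": {
  "moves": [
    [[-0.1,0.04,0.02,0.155,-0.023,0.07,1],[-0.21,0.08,0.04,0.31,-0.046,0.137,1],[-0.32,0.11,0.065,0.465,-0.07,0.205,1],[-0.429,0.15,0.086,0.619,-0.091,0.274,1],[-0.429,0.15,0.086,0.619,-0.091,0.274,1],[-0.429,0.15,0.086,0.619,-0.091,0.274,1]]
  ]
}}

```text
t: 10.67
position: [530.6, 109.2, 221.9]
tool_rot: [[0.041, 0.948, 0.316], [0.999, -0.047, 0.01], [0.024, 0.315, -0.949]]
contact_force: [0.3, 0.7, -3.1]
opening: 10.1
gripper_force: 30.0
```

>>> {"fn": "send_rows", "kwargs": {
  "moves": [
    [[-0.2,0.02,0.015,0.155,-0.023,0.07,1],[-0.43,0.045,0.033,0.31,-0.046,0.137,1],[-0.65,0.067,0.05,0.465,-0.07,0.205,1],[-0.863,0.089,0.066,0.619,-0.091,0.274,1],[-0.863,0.089,0.066,0.619,-0.091,0.274,1],[-0.863,0.089,0.066,0.619,-0.091,0.274,1]]
  ]
}}

```text
t: 11.17
position: [538.4, 5.5, 215.8]
tool_rot: [[0.188, 0.982, -0.004], [0.982, -0.188, 0.001], [0.001, -0.004, -1.0]]
contact_force: [0.2, -1.0, -1.4]
opening: 9.4
gripper_force: 30.0
```

```bash
cat > p.py <<'E'
from h import *
o=get_obs();p0=np.array(o['position']);R0=np.array(o['tool_rot'])
G=RC.T@np.array([[-.109,.862,.495],[.994,.095,.054],[0,.498,-.867]])
mr=-.19;E_=R.from_euler('Z',mr).as_matrix()@G
my=np.array([np.cos(mr),np.sin(mr),0]);t=np.array([563,-203,15.])-7.5*my
v2=t+[0,0,190]
print(o['t'],p0,o['opening'])
plan([(p0+(v2-p0)/2,E_),(v2,E_),(t+[0,0,100],E_),(t+[0,0,30],E_),(t,E_)])
E
python3 p.py
```

```text
11.1667 [538.42676812   5.54642883 215.81092266] 9.437935543249127
[-0.834, 0.233, 0.044, -0.003, -0.001, -0.001] -> [547. -98. 210.]
[-0.834, 0.232, 0.044, -0.0, 0.0, 0.0] -> [ 556. -202.  205.]
[-0.0, 0.002, 0.75, -0.0, 0.0, 0.0] -> [ 556. -202.  115.]
[-0.0, 0.001, 0.583, -0.0, 0.0, 0.0] -> [ 556. -202.   45.]
[-0.0, 0.001, 0.25, -0.0, 0.0, 0.0] -> [ 556. -202.   15.]
```

>>> {"fn": "send_rows", "kwargs": {
  "moves": [
    [[-0.2,0.06,0.01,0,0,0,1],[-0.42,0.12,0.02,0,0,0,1],[-0.63,0.175,0.03,0,0,0,1],[-0.834,0.233,0.044,0,0,0,1],[-0.834,0.233,0.044,0,0,0,1]]
  ]
}}

```text
t: 11.58
position: [547.2, -99.7, 212.9]
tool_rot: [[0.188, 0.982, 0.002], [0.982, -0.188, -0.001], [-0.001, 0.002, -1.0]]
contact_force: [-0.4, 0.7, -2.8]
opening: 9.8
gripper_force: 30.0
```

>>> {"fn": "send_rows", "kwargs": {
  "moves": [
    [[-0.2,0.06,0.01,0,0,0,1],[-0.42,0.12,0.02,0,0,0,1],[-0.63,0.175,0.03,0,0,0,1],[-0.834,0.233,0.044,0,0,0,1],[-0.834,0.233,0.044,0,0,0,1],[-0.834,0.233,0.044,0,0,0,1]]
  ]
}}

```text
t: 12.08
position: [556.1, -200.1, 207.6]
tool_rot: [[0.187, 0.982, 0.001], [0.982, -0.187, 0.001], [0.001, 0.0, -1.0]]
contact_force: [0.2, 0.5, -2.9]
opening: 10.1
gripper_force: 30.0
```

>>> {"fn": "send_rows", "kwargs": {
  "moves": [
    [[0,0,0.2,0,0,0,1],[0,0,0.45,0,0,0,1],[0,0,0.65,0,0,0,1],[0,0,0.75,0,0,0,1],[0,0,0.75,0,0,0,1],[0,0,0.75,0,0,0,1]]
  ]
}}

```text
t: 12.58
position: [556.2, -199.3, 117.9]
tool_rot: [[0.186, 0.983, -0.001], [0.983, -0.186, 0.002], [0.002, -0.001, -1.0]]
contact_force: [-0.1, -0.1, -1.7]
opening: 9.9
gripper_force: 30.0
```

```bash
python3 - <<'E'
from h import *
b=grab_frame("scene")[165:285,130:290,::-1];cv2.imwrite("pics/m1.png",cv2.resize(b,(800,600),interpolation=cv2.INTER_CUBIC))
E
python3 p.py
```

```text
12.6333 [ 557.15809816 -200.07074231  119.28759922] 10.112703433520888
[-0.007, -0.005, -0.357, 0.006, -0.001, 0.003] -> [ 556. -201.  162.]
[-0.007, -0.006, -0.357, -0.0, 0.0, 0.0] -> [ 556. -202.  205.]
[-0.0, 0.002, 0.75, -0.0, 0.0, 0.0] -> [ 556. -202.  115.]
[-0.0, 0.001, 0.583, -0.0, 0.0, 0.0] -> [ 556. -202.   45.]
[-0.0, 0.001, 0.25, -0.0, 0.0, 0.0] -> [ 556. -202.   15.]
```

View pics/m1.png

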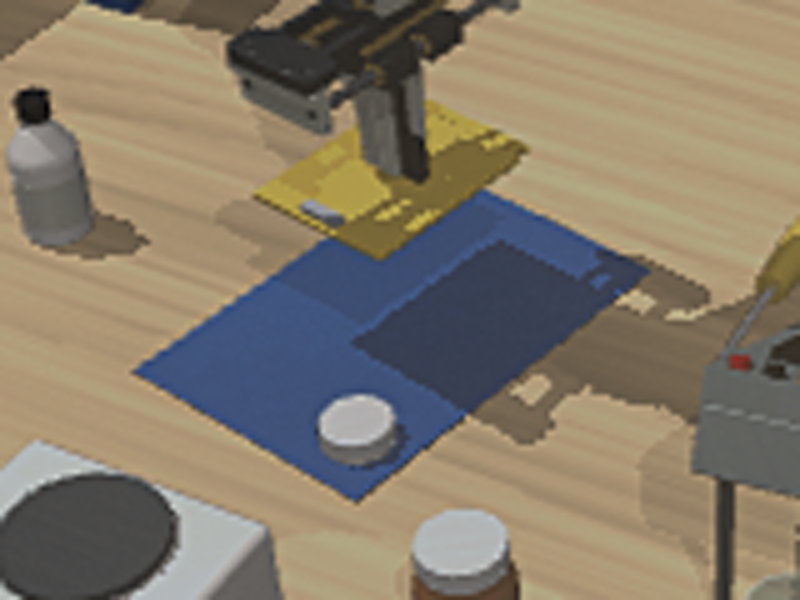

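The cover (250–525, 100–260) is held level above the mat, and the tin (357,428) is well clear. Lowering it now.

>>> {"fn": "send_rows", "kwargs": {
  "moves": [
    [[0,0,0.15,0,0,0,1],[0,0,0.35,0,0,0,1],[0,0,0.5,0,0,0,1],[0,0,0.6,0,0,0,1],[0,0,0.66,0,0,0,1],[0,0,0.7,0,0,0,1],[0,0,0.74,0,0,0,1],[0,0,0.77,0,0,0,1],[0,0,0.8,0,0,0,1],[0,0,0.8,0,0,0,1]]
  ]
}}

```text
t: 13.47
position: [556.2, -200.6, 21.4]
tool_rot: [[0.187, 0.982, -0.001], [0.982, -0.187, 0.001], [0.001, -0.001, -1.0]]
contact_force: [-0.9, -0.4, -3.4]
opening: 9.8
gripper_force: 30.0
```

>>> {"fn": "send_rows", "kwargs": {
  "moves": [
    [[0,0,0.015,0,0,0,1],[0,0,0.03,0,0,0,1],[0,0,0.04,0,0,0,1],[0,0,0.045,0,0,0,1],[0,0,0.05,0,0,0,1],[0,0,0.05,0,0,0,1]]
  ]
}}

```text
t: 13.97
position: [556.1, -200.6, 15.5]
tool_rot: [[0.187, 0.982, -0.001], [0.982, -0.187, 0.001], [0.001, -0.001, -1.0]]
contact_force: [-0.0, 0.4, -2.3]
opening: 9.8
gripper_force: 30.0
```

Not down yet, because the full weight is still carried. I'll creep lower.

>>> {"fn": "send_rows", "kwargs": {
  "moves": [
    [[0,0,0.008,0,0,0,1],[0,0,0.016,0,0,0,1],[0,0,0.016,0,0,0,1],[0,0,0.016,0,0,0,1]]
  ]
}}

```text
t: 14.3
position: [556.1, -200.5, 13.5]
tool_rot: [[0.187, 0.982, -0.001], [0.982, -0.187, 0.002], [0.001, -0.001, -1.0]]
contact_force: [0.3, 0.2, -2.6]
opening: 9.5
gripper_force: 30.0
```

>>> {"fn": "send_rows", "kwargs": {
  "moves": [
    [[0,0,0.008,0,0,0,1],[0,0,0.016,0,0,0,1],[0,0,0.016,0,0,0,1],[0,0,0.016,0,0,0,1]]
  ]
}}

```text
t: 14.63
position: [556.4, -200.7, 12.0]
tool_rot: [[0.187, 0.982, -0.0], [0.982, -0.187, 0.001], [0.001, -0.001, -1.0]]
contact_force: [-1.1, 1.3, -0.1]
opening: 10.2
gripper_force: 30.0
```

>>> {"fn": "send_rows", "kwargs": {
  "moves": [
    [[0,0,0.006,0,0,0,1],[0,0,0.006,0,0,0,1],[0,0,0.006,0,0,0,1]]
  ]
}}

```text
t: 14.88
position: [556.5, -200.6, 11.9]
tool_rot: [[0.187, 0.982, -0.0], [0.982, -0.187, 0.001], [0.001, -0.001, -1.0]]
contact_force: [-4.4, 2.6, 7.3]
opening: 9.6
gripper_force: 30.0
```

The mat is now pressing back at 7 N, so the cover is down. Releasing and retreating.

>>> {"fn": "send_rows", "kwargs": {
  "moves": [
    [[0,0,0,0,0,0,0.6],[0,0,0,0,0,0,0.6],[0,0,0,0,0,0,0.6],[0,0,0,0,0,0,0.6],[0,0,-0.1,0,0,0,0.6],[0,0,-0.3,0,0,0,0.6],[0,0,-0.6,0,0,0,0.6],[0,0,-0.9,0,0,0,0.6],[0,0,-1,0,0,0,0.6],[0,0,-1,0,0,0,0.6]]
  ]
}}

```text
t: 15.72
position: [559.5, -202.2, 137.4]
tool_rot: [[0.187, 0.982, 0.008], [0.982, -0.187, -0.003], [-0.001, 0.008, -1.0]]
contact_force: [0.3, -0.3, 1.3]
opening: 37.0
gripper_force: 0.0
```

```bash
python3 - <<'E'
from h import *
a=cv2.resize(grab_frame("top")[:,:,::-1],(400,300),interpolation=cv2.INTER_AREA);b=cv2.resize(grab_frame("scene")[165:285,130:370,::-1],(400,300),interpolation=cv2.INTER_CUBIC)
cv2.imwrite("pics/e1.png",np.hstack([a,b]));o=get_obs();print(o['position'],o['opening'])
E
```

```text
[ 556.63681637 -200.91912815  131.78750798] 37.15442969594691
```

View pics/e1.png

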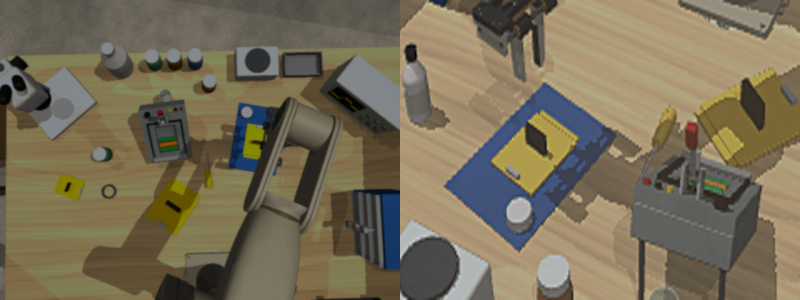

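The cover lies flat on the mat at (535,150), fin up. The tin (518,213) hasn't moved, the lever is open (692,135), and the gripper is clear.

```bash
python3 -c "
from bench import *
print(finish_job())"
```

```text
the job is handed in; nothing more can be done
None
```

The job is handed in at about 16 s of the 58 s allowed: the last pictures show the lever thrown open and the cover flat on the mat, fin up and released, with the bystanders where they were; no verdict came back.

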